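# Find the worn hold-down pad and push down its tag

### The arm

A 6-joint arm with a two-finger parallel gripper is mounted at the origin on a cart in front of the work surface, level with it; the furniture and walls round the work are solid. World frame = base frame: x ahead of the robot, y to its left, z up, the work surface at z = 0. Lengths are in m, angles in rad, forces in N, time in s.
With the tool pointing down it reaches from about 0.275 to 0.775 m from the base axis. Payload 14.6 kg.
Tool frame: the origin (TCP) lies midway between the tips of the shut fingers; the grasp point (between the pads) lies 19 mm behind it; z points along the fingers, x is the direction in which the jaws open and shut, and the axes are right-handed (so a half turn about z gives the same grasp; the last joint's range is limited). The gripper opens to 85 mm and grips with 20 to 120 N. Pads are 22 mm wide; open, the fingers measure 114 mm over their backs; the gripper's body (76 mm by 85 mm) begins 54 mm behind the grasp point. The pads swing forward as they close: fully open they stand 13 mm farther back than shut.
Start: joints at [-1.47, 0.263, -0.048, 1.259, 0, 1.415], TCP at [0.133, -0.508, 0.231] pointing down, gripper open.
Joint ranges: [-2.65, 2.65], [-0.89, 1.7], [-1.18, 1.37], [-2.13, 2.11], [-1.35, 1.29], [-3.14, 3.14]. Speed limits (rad/s): [1.89, 1.89, 2.57, 2.79, 3.14, 3.14].

### API

Orientations are given as a unit quaternion [x, y, z, w].
In Python, from cell import status, imaging, r gives the robot as it stands. The module is installed in compiled form; this text tells all that it offers.
- The arm moves only by the tool apply_moves, never from a script. Its argument "plan" is a list of rows, each an object of numbers: "x", "y", "z": the shift along the tool's x, y, z in cm; "wx", "wy", "wz": the turn, a rotation vector about the tool's x, y, z in rad; "gripper": the opening, from 0 (shut) to 1 (fully open). A call has exactly 5 rows; each row is the pose to reach, as a shift and turn from the pose measured when the call began, along the tool's axes at that moment; what a row does not reach only later rows make up. A row lasts 1/8 s, in which the tool goes at most 62.5 mm and 10.7 degrees, less where a joint would pass 70% of its speed; a pose out of reach is approached as far as the arm can. A call with a gripper value outside its range is refused whole. The fingers move at their own pace and stop on an object; "grip_force" is the grip in N (left out, the last holds). Time passes only in rows, so rows that repeat a pose let the fingers close, or fill a call up. It gives the time, the measured TCP pose, the force and the opening at its end, in the units of the state.
- status.get_state(): the state, without advancing time (a new reading comes with each control period).
- imaging.camera(name): name is "scene" or "top" or "wrist"; returns a dict with "frame" (384x512x3 uint8, blue, green, red), "fx", "fy", "cx", "cy" (pixels), "extrinsics" (4x4, takes a point from camera to world coordinates); the wrist camera has in their place "tool_from_camera" (4x4, takes a point from camera to tool coordinates, whose origin is the TCP and whose axes are the tool frame's). Camera axes: x right, y down, z forward; pixel columns grow to the right and rows downward; lengths in m; the calibration is good to about 2 mm. A picture is of the moment at which its call begins: read the wrist's pose just before it. There is no depth.
- r.close_job(): hands the job in, once; it reports no verdict.
Trained networks look in a picture, given as the dict that the camera call returned (one of the last four; its "shot" number tells which), for a name from the list of things; names that differ only in an ending like _2 or _b are one class to them, and where a whole thing is asked for, a point or a joint stands for the part that bears it (a point fixed in the world has none). Each returns a list of dicts, best first, with "score" (0 to 1); they miss things now and then, are a little off and sometimes report something else, mostly with a low value. They report only what shows in the picture. A call takes as long as a camera call.
- imaging.outline_of(name, picture): "region" (384x512 bool, what is visible of it) and "at" ([column, row] as shares, 0 to 1, of the picture: columns of its width, rows of its height, amid what is visible of it).
- imaging.pinpoint(name, picture): "at" ([column, row] as shares, 0 to 1, of the picture: columns of its width, rows of its height: a listed point, or the origin of a listed thing).
The state is a dict: "t": time; "q": joint angles; "joint_velocities": joint speeds; "joint_torque": joint torques, N m; "ee_pos": TCP position; "eef_rot": TCP orientation; "force": force on the tool from outside, world axes, zero at the start; "torque": the same for the moment, N m; "grip_width": finger opening in m.
Only numpy, scipy, OpenCV 4.12 (cv2) and the standard library are available. Lean on these libraries where they do the work, as an engineer would, in place of code of your own. Each camera call takes 0.05 s, during which the arm holds its last target.

### The job

One of the three spring-mounted bottle hold-down pads standing in their test blocks has a worn spring. With the fingertips, press the three pads one at a time from left to right as seen from the robot, each about 1 cm down, to find the softest; then push the red tag in front of that pad fully down. Leave the other two tags up, and do not move or pick up the white roll, yellow cap or masking tape lying around the blocks.

Things in the scene. Friction and masses are not known exactly. Their poses are not given: they have to be found in the camera images.
- stand_a: One of three look-alike fixed test blocks: aluminium, 150 (its own x) x 84 (its own y) x 30 mm high, on the table. Origin: centre of its underside; z up. On its top stand a round pad (34 mm from the origin towards its own +x, the end away from the robot) and a red tag (46 mm towards its own -x, the end near the robot). Which of the three stands left, middle or right changes from run to run, as do place and yaw. The springs differ but look alike.
- pad_a_top (a point): Centre of the top face of the pad on stand_a: a white disc 48 mm in diameter with a dark rubber face 44 mm in diameter, 74 mm above the table at rest; a coil spring shows under it. It moves with the pad.
- pad_a (a joint): Depth in m by which the pad on stand_a is pressed straight down: 0 at rest, 0.016 at its stop. It springs back. Two pads have good springs, needing about 2.5 to 3 N to start moving and 7.5 to 9 N at 10 mm depth; the worn one needs about 0.5 N to start and 2 N at 10 mm.
- tag_a_top (a point): Centre of the flat top of the red tag on stand_a: 20 (along the stand's x) x 36 mm, 62 mm above the table when up, 46 mm when down. It moves with the tag.
- tag_a (a joint): Depth in m by which the red tag on stand_a is pushed straight down: 0 up (all start so), 0.016 fully down. It has no spring: about 2.5 N moves it, and it stays where it is left.
- stand_b: One of three look-alike fixed test blocks: aluminium, 150 (its own x) x 84 (its own y) x 30 mm high, on the table. Origin: centre of its underside; z up. On its top stand a round pad (34 mm from the origin towards its own +x, the end away from the robot) and a red tag (46 mm towards its own -x, the end near the robot). Which of the three stands left, middle or right changes from run to run, as do place and yaw. The springs differ but look alike.
- pad_b_top (a point): Centre of the top face of the pad on stand_b: a white disc 48 mm in diameter with a dark rubber face 44 mm in diameter, 74 mm above the table at rest; a coil spring shows under it. It moves with the pad.
- pad_b (a joint): Depth in m by which the pad on stand_b is pressed straight down: 0 at rest, 0.016 at its stop. It springs back. Two pads have good springs, needing about 2.5 to 3 N to start moving and 7.5 to 9 N at 10 mm depth; the worn one needs about 0.5 N to start and 2 N at 10 mm.
- tag_b_top (a point): Centre of the flat top of the red tag on stand_b: 20 (along the stand's x) x 36 mm, 62 mm above the table when up, 46 mm when down. It moves with the tag.
- tag_b (a joint): Depth in m by which the red tag on stand_b is pushed straight down: 0 up (all start so), 0.016 fully down. It has no spring: about 2.5 N moves it, and it stays where it is left.
- stand_c: One of three look-alike fixed test blocks: aluminium, 150 (its own x) x 84 (its own y) x 30 mm high, on the table. Origin: centre of its underside; z up. On its top stand a round pad (34 mm from the origin towards its own +x, the end away from the robot) and a red tag (46 mm towards its own -x, the end near the robot). Which of the three stands left, middle or right changes from run to run, as do place and yaw. The springs differ but look alike.
- pad_c_top (a point): Centre of the top face of the pad on stand_c: a white disc 48 mm in diameter with a dark rubber face 44 mm in diameter, 74 mm above the table at rest; a coil spring shows under it. It moves with the pad.
- pad_c (a joint): Depth in m by which the pad on stand_c is pressed straight down: 0 at rest, 0.016 at its stop. It springs back. Two pads have good springs, needing about 2.5 to 3 N to start moving and 7.5 to 9 N at 10 mm depth; the worn one needs about 0.5 N to start and 2 N at 10 mm.
- tag_c_top (a point): Centre of the flat top of the red tag on stand_c: 20 (along the stand's x) x 36 mm, 62 mm above the table when up, 46 mm when down. It moves with the tag.
- tag_c (a joint): Depth in m by which the red tag on stand_c is pushed straight down: 0 up (all start so), 0.016 fully down. It has no spring: about 2.5 N moves it, and it stays where it is left.
- liner_roll: White roll, 68 mm in diameter, 46 mm high, standing loose to the left of the stands; origin: centre of its underside. A bystander.
- cap_stray: Loose yellow bottle cap, 29 mm in diameter, 17 mm high, on the robot's side of the stands; origin: centre of its underside. A bystander.
- tape_masking: Loose beige roll of masking tape, 100 mm in diameter, 25 mm high, lying flat behind the right-hand stand; origin: centre of its underside. A bystander.

How it is judged:
By the outcome, as a careful person would: the job done as asked, in the order asked, and still so for the second after the job is handed in, with the robot touching nothing.
It also fails if it takes over 51 s, if anything falls off the work surface, if the arm or the gripper's body presses on something with over 40 N, if the wrist force passes 120 N, or if a joint passes its speed limit or range.

## Working session

There is one attempt and no reset: what is moved stays moved. The work goes in short steps, Python scripts to look and compute and a tool call to move; the robot and the scene stay as the last step left them, time stands still between calls to the robot, and variables do not carry over. Pictures are saved under pics/ and viewed, and the job is handed in when it is done.

Besides the shell and the picture viewer there is one more tool, called after "Call:" by a JSON object that holds its "name" and its "arguments". apply_moves: Moves the arm, as the interface text tells. Its arguments: {"type":"object","properties":{"plan":{"type":"array"},"grip_force":{"type":"number"}},"required":["plan"]}

```bash
mkdir -p pics; cat > h.py <<'E'
import numpy as np, cv2
from cell import status, imaging, r
def ray(pic,at,z):
    E=np.array(pic["extrinsics"]);h,w=pic["frame"].shape[:2]
    u=at[0]*w;v=at[1]*h
    d=E[:3,:3]@np.array([(u-pic["cx"])/pic["fx"],(v-pic["cy"])/pic["fy"],1]);o=E[:3,3]
    return o+d*(z-o[2])/d[2]
E
python3 - <<'E'
from h import *
print(status.get_state())
for n in("top","scene"):
    p=imaging.camera(n);cv2.imwrite(f"pics/{n}0.png",p["frame"])
    print(n,np.array(p["extrinsics"])[:3,3].round(3))
    for nm,z in(("pad_a_top",.074),("tag_a_top",.062),("stand_a",0),("liner_roll",0),("cap_stray",0),("tape_masking",0)):
        for d in imaging.pinpoint(nm,p): print(nm,round(d["score"],2),(np.array(d["at"])*[512,384]).round(1),ray(p,d["at"],z).round(4))
E
```

```text
{'t': 0.0, 'q': array([-1.47031242e+00,  2.63524345e-01, -4.89513737e-02,  1.25938842e+00,
       -4.15124519e-06,  1.41553052e+00]), 'joint_velocities': array([ 0.00085998, -0.00105059,  0.00132812,  0.00043419, -0.00011822,
        0.00015659]), 'joint_torque': array([ 2.28571575e-03, -6.37618017e+01,  3.84561539e+01,  1.39964520e-02,
        9.94027823e-05, -1.82836743e-05]), 'ee_pos': array([ 0.13279267, -0.50764163,  0.23081906]), 'eef_rot': array([ 7.91508196e-01, -6.11158319e-01, -3.68555642e-04, -3.86300570e-04]), 'force': array([ 0.72156104, -0.65860048,  0.30810123]), 'torque': array([ 0.03903417, -0.04642551,  0.03447395]), 'grip_width': 0.08527646054676105}
top [0.411 0.066 1.008]
pad_a_top 0.73 [283.3 195.9] [0.5274 0.0053 0.074 ]
pad_a_top 0.5 [268.4 259.7] [0.3621 0.0489 0.074 ]
tag_a_top 0.5 [286.7 228. ] [ 0.443  -0.0019  0.062 ]
stand_a 0.86 [203.1 199.7] [0.5303 0.231  0.    ]
stand_a 0.82 [281.7 211. ] [0.4935 0.0064 0.    ]
liner_roll 0.76 [161.4 208.9] [0.5062 0.351  0.    ]
cap_stray 0.57 [269.8 259. ] [0.3601 0.0435 0.    ]
tape_masking 0.63 [347.2 119.2] [ 0.7612 -0.1949  0.    ]
tape_masking 0.62 [199.1 198.6] [0.5338 0.2426 0.    ]
scene [0.088 0.67  0.551]
pad_a_top 0.73 [279.5 179.6] [0.5338 0.0024 0.074 ]
pad_a_top 0.36 [189.9 286.3] [0.4485 0.3986 0.074 ]
tag_a_top 0.5 [328.5 238.2] [0.3257 0.1201 0.062 ]
tag_a_top 0.49 [305.9 197. ] [0.4453 0.0145 0.062 ]
stand_a 0.95 [290.9 207.4] [ 0.4959 -0.0009  0.    ]
stand_a 0.88 [309.8 172.6] [ 0.5529 -0.1939  0.    ]
liner_roll 0.61 [187.7 285. ] [0.5105 0.3568 0.    ]
cap_stray 0.44 [328.6 237. ] [0.3577 0.0463 0.    ]
tape_masking 0.8 [259.6 154. ] [ 0.7541 -0.1996  0.    ]
```

View pics/top0.png

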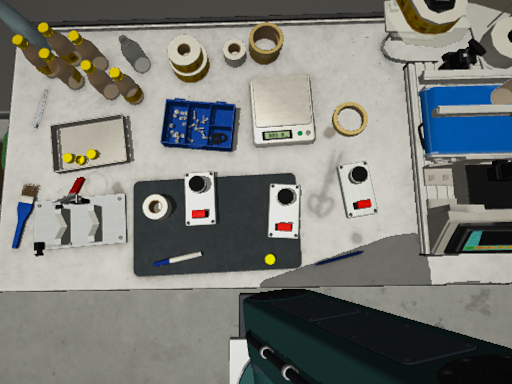

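View pics/scene0.png

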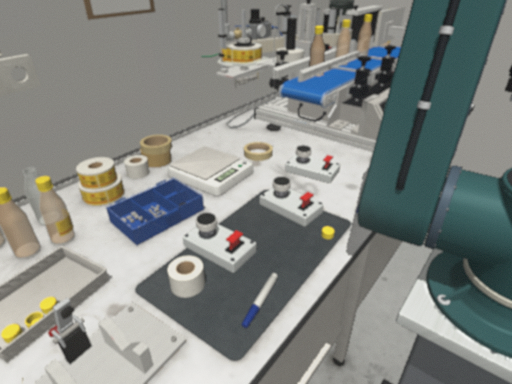

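The top view shows the left stand with its pad at (198,184) and tag at (200,214). The middle stand's pad is at (286,196) and its tag at (285,227). The right stand's pad is at (358,175) and its tag at (364,204). I'll refine these by segmentation.

```bash
python3 - <<'E'
from h import *
p=imaging.camera("top");f=p["frame"].astype(int);b,g,rr=f[...,0],f[...,1],f[...,2]
red=((rr>170)&(g<90)&(b<90)).astype(np.uint8)
dark=((f.max(2)<50)).astype(np.uint8)
tags={}
for nm,m,z,pts in(("tag",red,.062,[(200,214),(285,227),(364,204)]),("pad",dark,.074,[(198,184),(286,196),(358,175)])):
    for (x,y) in pts:
        s=np.zeros_like(m);s[y-13:y+14,x-14:x+15]=m[y-13:y+14,x-14:x+15]
        n,l,st,c=cv2.connectedComponentsWithStats(s)
        i=1+st[1:,4].argmax();cc=c[i]+.5
        print(nm,st[i],cc.round(1),ray(p,cc/[512,384],z).round(4))
q=imaging.camera("scene")
cv2.imwrite("pics/crop.png",cv2.resize(p["frame"][150:250,170:390],None,fx=3.6,fy=3.6,interpolation=cv2.INTER_CUBIC))
from scipy.spatial.transform import Rotation as R
s=status.get_state();print(R.from_quat(s["eef_rot"]).as_matrix().round(3))
E
```

```text
tag [192 210  13   8  87] [198.6 213.8] [0.4852 0.2329 0.062 ]
tag [278 223  13   8  89] [284.5 227.3] [0.445 0.004 0.062]
tag [358 200  13   8  85] [364.6 204.1] [ 0.5025 -0.2112  0.062 ]
pad [189 176  15  15 175] [196.6 183.6] [0.5654 0.2366 0.074 ]
pad [278 189  15  15 183] [285.5 196.5] [ 5.257e-01 -5.000e-04  7.400e-02]
pad [352 167  15  15 178] [359.5 174.1] [ 0.5819 -0.1995  0.074 ]
[[ 0.253 -0.967  0.   ]
 [-0.967 -0.253 -0.   ]
 [ 0.    -0.    -1.   ]]
```

View pics/crop.png

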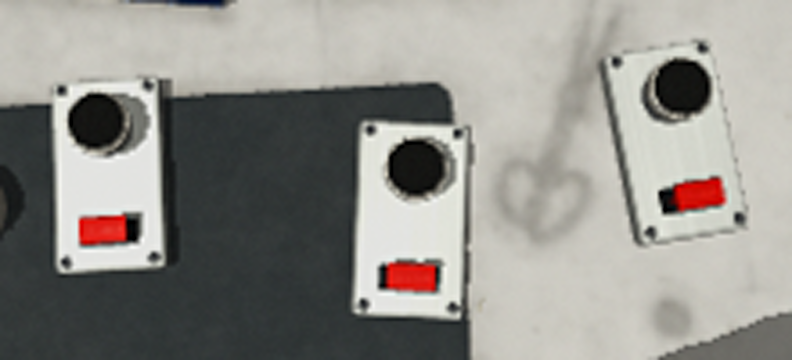

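Call:
{"name": "apply_moves", "arguments": {"plan": [{"x": -4, "y": -4, "z": 0, "wz": -0.1, "gripper": 0}, {"x": -8, "y": -8, "z": 0, "wz": -0.2, "gripper": 0}, {"x": -12, "y": -12, "z": 0, "wz": -0.3, "gripper": 0}, {"x": -16, "y": -16, "z": 0, "wz": -0.4, "gripper": 0}, {"x": -20, "y": -20, "z": 0, "wz": -0.5, "gripper": 0}], "grip_force": 40}}

```text
invalid input
```

```bash
cat >> h.py <<'E'
from scipy.spatial.transform import Rotation as R
def to(t,yaw=0):
    s=status.get_state();M=R.from_quat(s["eef_rot"])
    T=R.from_matrix([[np.cos(yaw),np.sin(yaw),0],[np.sin(yaw),-np.cos(yaw),0],[0,0,-1]])
    print("t",round(s["t"],2),"pos",s["ee_pos"].round(4),"F",s["force"].round(2),"grip",round(s["grip_width"],4),"q",s["q"].round(2))
    print("cm",(M.inv().apply(np.array(t)-s["ee_pos"])*100).round(2),"w",(M.inv()*T).as_rotvec().round(3))
E
python3 -c "
from h import *
to([.565,.236,.13])"
```

```text
t 0.8 pos [ 0.1328 -0.5079  0.2313] F [ 0.5  -0.26 -0.16] grip 0.0853 q [-1.47  0.26 -0.05  1.26  0.    1.42]
cm [-61.04 -60.63  10.13] w [ 0.    -0.    -1.315]
```

Call:
{"name": "apply_moves", "arguments": {"plan": [{"x": -4, "y": -4, "z": 0, "wx": 0, "wy": 0, "wz": -0.1, "gripper": 0}, {"x": -8, "y": -8, "z": 0, "wx": 0, "wy": 0, "wz": -0.2, "gripper": 0}, {"x": -12, "y": -12, "z": 0, "wx": 0, "wy": 0, "wz": -0.3, "gripper": 0}, {"x": -16, "y": -16, "z": 0, "wx": 0, "wy": 0, "wz": -0.4, "gripper": 0}, {"x": -20, "y": -20, "z": 0, "wx": 0, "wy": 0, "wz": -0.5, "gripper": 0}], "grip_force": 40}}

```text
t: 1.42
ee_pos: [0.2763, -0.2623, 0.2315]
eef_rot: [0.919, -0.395, 0.0, 0.0]
force: [0.9, -0.4, 0.3]
grip_width: -0.0002
```

```bash
python3 -c "
from h import *
to([.565,.236,.13])"
```

```text
t 1.43 pos [ 0.2763 -0.2623  0.2315] F [ 0.9  -0.38  0.25] grip -0.0002 q [-0.97  0.01 -0.35  1.2   0.    1.41]
cm [-16.31 -55.23  10.13] w [ 0.    -0.001 -0.812]
```

Call:
{"name": "apply_moves", "arguments": {"plan": [{"x": -1.5, "y": -5, "z": 0, "wx": 0, "wy": 0, "wz": -0.1, "gripper": 0}, {"x": -3, "y": -10, "z": 0, "wx": 0, "wy": 0, "wz": -0.2, "gripper": 0}, {"x": -5, "y": -15, "z": 0, "wx": 0, "wy": 0, "wz": -0.3, "gripper": 0}, {"x": -6.5, "y": -21, "z": 0, "wx": 0, "wy": 0, "wz": -0.4, "gripper": 0}, {"x": -8, "y": -27, "z": 0, "wx": 0, "wy": 0, "wz": -0.5, "gripper": 0}]}}

```text
t: 2.05
ee_pos: [0.418, -0.0166, 0.2317]
eef_rot: [0.988, -0.154, 0.001, 0.0]
force: [1.4, -1.2, 0.5]
grip_width: 0.0
```

```bash
python3 -c "
from h import *
to([.565,.236,.13])"
```

```text
t 2.05 pos [ 0.418  -0.0166  0.2317] F [ 1.45 -1.17  0.55] grip 0.0 q [-0.23  0.08 -0.28  1.21 -0.    1.65]
cm [  6.3  -28.54  10.17] w [ 0.001 -0.002 -0.309]
```

Call:
{"name": "apply_moves", "arguments": {"plan": [{"x": 1.2, "y": -5.5, "z": 2, "wx": 0, "wy": 0, "wz": -0.08, "gripper": 0}, {"x": 2.4, "y": -11, "z": 4, "wx": 0, "wy": 0, "wz": -0.16, "gripper": 0}, {"x": 3.8, "y": -17, "z": 6, "wx": 0, "wy": 0, "wz": -0.24, "gripper": 0}, {"x": 5, "y": -23, "z": 8, "wx": 0, "wy": 0, "wz": -0.3, "gripper": 0}, {"x": 6.3, "y": -28.5, "z": 10, "wx": 0, "wy": 0, "wz": -0.31, "gripper": 0}]}}

```text
t: 2.68
ee_pos: [0.5649, 0.2364, 0.1316]
eef_rot: [1.0, 0.001, 0.001, 0.0]
force: [0.7, -1.7, 1.1]
grip_width: -0.0001
```

```bash
python3 -c "
from h import *
p=imaging.camera('top');cv2.imwrite('pics/t1.png',cv2.resize(p['frame'][120:270,130:330],None,fx=3,fy=3))
s=status.get_state();p=imaging.camera('wrist');cv2.imwrite('pics/w1.png',p['frame']);print(np.array(p['tool_from_camera']).round(3),p['fx'])
to([.565,.236,.08])
M=R.from_quat(s['eef_rot']).as_matrix();T=np.eye(4);T[:3,:3]=M;T[:3,3]=s['ee_pos']
p['extrinsics']=T@np.array(p['tool_from_camera'])
for nm,z in(('pad_a_top',.074),('tag_a_top',.062)):
  for d in imaging.pinpoint(nm,p): print(nm,d['score'],np.array(d['at'])*[512,384],ray(p,d['at'],z))
"
```

```text
[[ 1.     0.002 -0.001 -0.001]
 [-0.002  0.946  0.324 -0.084]
 [ 0.002 -0.324  0.946 -0.142]
 [ 0.     0.     0.     1.   ]] 275.4619092019028
t 2.77 pos [0.565  0.2382 0.129 ] F [-0.72 -0.83 -0.3 ] grip 0.0001 q [ 0.27  0.46 -0.03  1.09 -0.    1.83]
cm [0.   0.22 4.9 ] w [0.001 0.001 0.005]
```

View pics/w1.png

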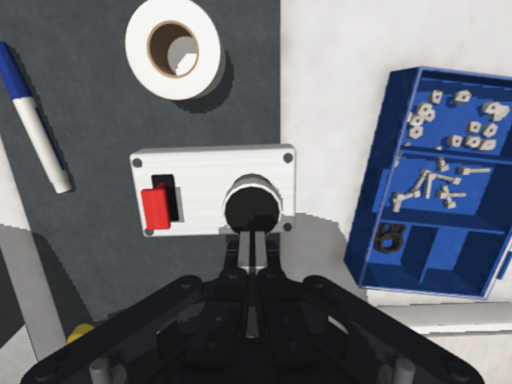

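The closed fingertips are right above the left pad, which shows at (252,210) in the wrist view. I'll descend to just above it.

Call:
{"name": "apply_moves", "arguments": {"plan": [{"x": 0, "y": 0.2, "z": 2, "wx": 0, "wy": 0, "wz": 0, "gripper": 0}, {"x": 0, "y": 0.2, "z": 4, "wx": 0, "wy": 0, "wz": 0, "gripper": 0}, {"x": 0, "y": 0.2, "z": 4.8, "wx": 0, "wy": 0, "wz": 0, "gripper": 0}, {"x": 0, "y": 0.2, "z": 4.8, "wx": 0, "wy": 0, "wz": 0, "gripper": 0}, {"x": 0, "y": 0.2, "z": 4.8, "wx": 0, "wy": 0, "wz": 0, "gripper": 0}]}}

```text
t: 3.5
ee_pos: [0.5642, 0.2328, 0.0843]
eef_rot: [1.0, 0.001, 0.001, 0.001]
force: [0.2, 0.6, 0.3]
grip_width: -0.0002
```

```bash
python3 -c "
from h import *
to([.565,.2365,.064])
print(status.get_state()['joint_torque'])"
```

```text
t 3.5 pos [0.5642 0.2328 0.0843] F [0.22 0.58 0.31] grip -0.0002 q [ 0.26  0.48 -0.11  0.97 -0.    1.83]
cm [ 0.08 -0.37  2.03] w [ 0.001 -0.001  0.002]
[-1.80106102e-01 -7.96174335e+01  3.46269321e+01 -2.09228718e-03
 -9.14782751e-03 -2.61206318e-03]
```

Call:
{"name": "apply_moves", "arguments": {"plan": [{"x": 0.1, "y": -0.3, "z": 0.5, "wx": 0, "wy": 0, "wz": 0, "gripper": 0}, {"x": 0.1, "y": -0.3, "z": 1.2, "wx": 0, "wy": 0, "wz": 0, "gripper": 0}, {"x": 0.1, "y": -0.3, "z": 2, "wx": 0, "wy": 0, "wz": 0, "gripper": 0}, {"x": 0.1, "y": -0.3, "z": 2, "wx": 0, "wy": 0, "wz": 0, "gripper": 0}, {"x": 0.1, "y": -0.3, "z": 2, "wx": 0, "wy": 0, "wz": 0, "gripper": 0}]}}

```text
t: 4.12
ee_pos: [0.565, 0.2358, 0.0643]
eef_rot: [1.0, 0.001, 0.0, 0.001]
force: [-1.1, 0.8, 1.7]
grip_width: -0.0002
```

```bash
python3 -c "
from h import *
to([.565,.2365,.064])
p=imaging.camera('wrist');cv2.imwrite('pics/w2.png',p['frame'])
p=imaging.camera('scene');cv2.imwrite('pics/s2.png',cv2.resize(p['frame'][130:330,130:380],None,fx=3,fy=3))
to([.565,.2365,.064])"
```

```text
t 4.12 pos [0.565  0.2358 0.0643] F [-1.1   0.77  1.66] grip -0.0002 q [ 0.26  0.5  -0.14  0.93 -0.    1.83]
cm [-0.   -0.07  0.03] w [ 0.001 -0.001  0.002]
t 4.22 pos [0.5651 0.2358 0.0644] F [-1.7   0.73  1.07] grip -0.0001 q [ 0.26  0.5  -0.14  0.93 -0.    1.83]
cm [-0.01 -0.07  0.04] w [ 0.001 -0.001  0.002]
```

View pics/s2.png

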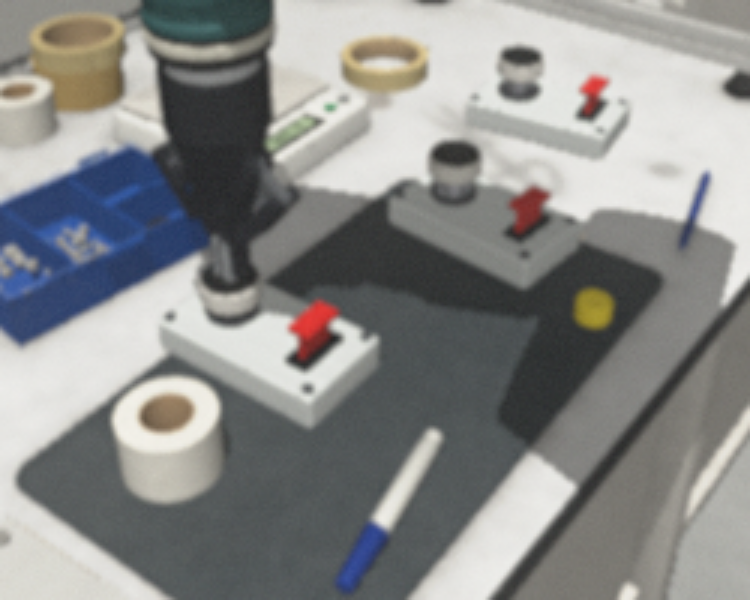

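The scene picture shows the fingers holding the left pad (around (228,290) in the crop) pressed about 1 cm. The force is only about 1.5 N, so this one seems soft. Next is the middle pad.

Call:
{"name": "apply_moves", "arguments": {"plan": [{"x": 0, "y": 0, "z": -3, "wx": 0, "wy": 0, "wz": 0, "gripper": 0}, {"x": 0, "y": 0, "z": -6, "wx": 0, "wy": 0, "wz": 0, "gripper": 0}, {"x": -1, "y": 5, "z": -6, "wx": 0, "wy": 0, "wz": 0, "gripper": 0}, {"x": -2, "y": 11, "z": -6, "wx": 0, "wy": 0, "wz": 0, "gripper": 0}, {"x": -3, "y": 17, "z": -6, "wx": 0, "wy": 0, "wz": 0, "gripper": 0}]}}

```text
t: 4.85
ee_pos: [0.5349, 0.0642, 0.1248]
eef_rot: [1.0, 0.001, 0.001, 0.001]
force: [0.4, -0.5, -0.2]
grip_width: 0.0001
```

```bash
python3 -c "
from h import *
to([.526,-.0005,.084])"
```

```text
t 4.85 pos [0.5349 0.0642 0.1248] F [ 0.38 -0.45 -0.24] grip 0.0001 q [-0.03  0.34 -0.23  1.   -0.    1.54]
cm [-0.91  6.46  4.08] w [ 0.001 -0.001  0.003]
```

Call:
{"name": "apply_moves", "arguments": {"plan": [{"x": -0.9, "y": 5, "z": 0, "wx": 0, "wy": 0, "wz": 0, "gripper": 0}, {"x": -0.9, "y": 6.5, "z": 1, "wx": 0, "wy": 0, "wz": 0, "gripper": 0}, {"x": -0.9, "y": 6.5, "z": 3, "wx": 0, "wy": 0, "wz": 0, "gripper": 0}, {"x": -0.9, "y": 6.5, "z": 4, "wx": 0, "wy": 0, "wz": 0, "gripper": 0}, {"x": -0.9, "y": 6.5, "z": 4, "wx": 0, "wy": 0, "wz": 0, "gripper": 0}]}}

```text
t: 5.48
ee_pos: [0.5259, -0.0003, 0.0843]
eef_rot: [1.0, 0.002, 0.0, 0.001]
force: [0.1, 0.3, -0.2]
grip_width: -0.0
```

```bash
python3 -c "
from h import *
to([.526,-.0005,.064])"
```

```text
t 5.47 pos [ 5.259e-01 -3.000e-04  8.430e-02] F [ 0.05  0.29 -0.2 ] grip -0.0 q [-0.15  0.35 -0.33  0.88 -0.    1.41]
cm [0.01 0.02 2.03] w [ 0.001 -0.     0.004]
```

Call:
{"name": "apply_moves", "arguments": {"plan": [{"x": 0, "y": 0, "z": 0.5, "wx": 0, "wy": 0, "wz": 0, "gripper": 0}, {"x": 0, "y": 0, "z": 1.2, "wx": 0, "wy": 0, "wz": 0, "gripper": 0}, {"x": 0, "y": 0, "z": 2, "wx": 0, "wy": 0, "wz": 0, "gripper": 0}, {"x": 0, "y": 0, "z": 2, "wx": 0, "wy": 0, "wz": 0, "gripper": 0}, {"x": 0, "y": 0, "z": 2, "wx": 0, "wy": 0, "wz": 0, "gripper": 0}]}}

```text
t: 6.1
ee_pos: [0.5263, -0.0, 0.0644]
eef_rot: [1.0, 0.002, 0.001, 0.0]
force: [0.2, 2.4, 6.5]
grip_width: -0.0002
```

```bash
python3 -c "
from h import *
to([.526,-.0005,.064])"
```

```text
t 6.1 pos [ 0.5263 -0.      0.0644] F [0.24 2.44 6.52] grip -0.0002 q [-0.15  0.37 -0.37  0.83 -0.    1.41]
cm [-0.03  0.05  0.04] w [ 0.001 -0.001  0.004]
```

The middle pad is stiff at about 6.5–7 N. The right pad comes next.

Call:
{"name": "apply_moves", "arguments": {"plan": [{"x": 0, "y": 0, "z": -3, "wx": 0, "wy": 0, "wz": 0, "gripper": 0}, {"x": 0, "y": 0, "z": -6, "wx": 0, "wy": 0, "wz": 0, "gripper": 0}, {"x": 1, "y": 5, "z": -6, "wx": 0, "wy": 0, "wz": 0, "gripper": 0}, {"x": 2.5, "y": 10, "z": -6, "wx": 0, "wy": 0, "wz": 0, "gripper": 0}, {"x": 4, "y": 15, "z": -6, "wx": 0, "wy": 0, "wz": 0, "gripper": 0}]}}

```text
t: 6.72
ee_pos: [0.5671, -0.1514, 0.1244]
eef_rot: [1.0, 0.002, 0.001, 0.0]
force: [0.4, 0.3, -0.1]
grip_width: -0.0002
```

```bash
python3 -c "
from h import *
to([.582,-.1995,.084])"
```

```text
t 6.72 pos [ 0.5671 -0.1514  0.1244] F [ 0.4   0.28 -0.15] grip -0.0002 q [-0.4   0.42 -0.11  1.04 -0.    1.17]
cm [1.47 4.81 4.05] w [ 0.001 -0.001  0.004]
```

Call:
{"name": "apply_moves", "arguments": {"plan": [{"x": 1.5, "y": 4, "z": 0, "wx": 0, "wy": 0, "wz": 0, "gripper": 0}, {"x": 1.5, "y": 4.8, "z": 1, "wx": 0, "wy": 0, "wz": 0, "gripper": 0}, {"x": 1.5, "y": 4.8, "z": 3, "wx": 0, "wy": 0, "wz": 0, "gripper": 0}, {"x": 1.5, "y": 4.8, "z": 4, "wx": 0, "wy": 0, "wz": 0, "gripper": 0}, {"x": 1.5, "y": 4.8, "z": 4, "wx": 0, "wy": 0, "wz": 0, "gripper": 0}]}}

```text
t: 7.35
ee_pos: [0.5818, -0.1985, 0.0839]
eef_rot: [1.0, 0.002, -0.0, 0.0]
force: [0.1, 0.5, -0.4]
grip_width: 0.0002
```

```bash
python3 -c "
from h import *
to([.582,-.1995,.064])"
```

```text
t 7.35 pos [ 0.5818 -0.1985  0.0839] F [ 0.11  0.47 -0.44] grip 0.0002 q [-0.46  0.49 -0.1   0.98 -0.    1.1 ]
cm [0.02 0.1  1.99] w [0.    0.    0.005]
```

Call:
{"name": "apply_moves", "arguments": {"plan": [{"x": 0, "y": 0, "z": 0.5, "wx": 0, "wy": 0, "wz": 0, "gripper": 0}, {"x": 0, "y": 0, "z": 1.2, "wx": 0, "wy": 0, "wz": 0, "gripper": 0}, {"x": 0, "y": 0, "z": 2, "wx": 0, "wy": 0, "wz": 0, "gripper": 0}, {"x": 0, "y": 0, "z": 2, "wx": 0, "wy": 0, "wz": 0, "gripper": 0}, {"x": 0, "y": 0, "z": 2, "wx": 0, "wy": 0, "wz": 0, "gripper": 0}]}}

```text
t: 7.98
ee_pos: [0.5821, -0.1985, 0.0643]
eef_rot: [1.0, 0.002, 0.001, 0.0]
force: [-0.8, 2.5, 8.7]
grip_width: -0.0001
```

```bash
python3 -c "
from h import *
to([.582,-.1995,.064])
p=imaging.camera('scene');cv2.imwrite('pics/s4.png',cv2.resize(p['frame'][110:310,150:400],None,fx=3,fy=3))
to([.485,.233,.12])"
```

```text
t 7.97 pos [ 0.5821 -0.1985  0.0643] F [-0.77  2.49  8.72] grip -0.0001 q [-0.46  0.51 -0.13  0.93  0.    1.1 ]
cm [-0.01  0.1   0.03] w [ 0.    -0.001  0.005]
t 8.03 pos [ 0.5821 -0.1984  0.0643] F [-1.07  2.99  8.38] grip 0.0 q [-0.46  0.51 -0.13  0.93  0.    1.1 ]
cm [ -9.5  -43.19  -5.58] w [ 0.    -0.001  0.005]
```

View pics/s4.png

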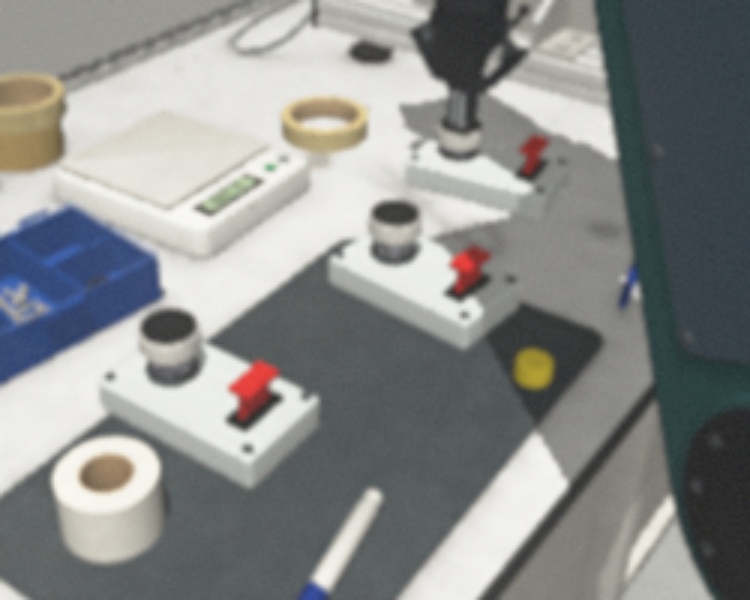

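The right pad is stiff at about 8.7 N, and the crop shows the other two pads and all the tags still up. The left pad is the worn one, so I'll go to the left tag at about (0.485, 0.233).

Call:
{"name": "apply_moves", "arguments": {"plan": [{"x": 0, "y": 0, "z": -3, "wx": 0, "wy": 0, "wz": 0, "gripper": 0}, {"x": 0, "y": 0, "z": -6, "wx": 0, "wy": 0, "wz": 0, "gripper": 0}, {"x": -1, "y": -5, "z": -6.5, "wx": 0, "wy": 0, "wz": 0, "gripper": 0}, {"x": -2, "y": -11, "z": -6.5, "wx": 0, "wy": 0, "wz": 0, "gripper": 0}, {"x": -3.5, "y": -17, "z": -6.5, "wx": 0, "wy": 0, "wz": 0, "gripper": 0}]}}

```text
t: 8.65
ee_pos: [0.5459, -0.0271, 0.1291]
eef_rot: [1.0, 0.002, 0.001, 0.0]
force: [1.0, 1.3, -0.0]
grip_width: 0.0001
```

Call:
{"name": "apply_moves", "arguments": {"plan": [{"x": -1.5, "y": -5, "z": 0, "wx": 0, "wy": 0, "wz": 0, "gripper": 0}, {"x": -3, "y": -11, "z": 0, "wx": 0, "wy": 0, "wz": 0, "gripper": 0}, {"x": -4.5, "y": -17, "z": 0, "wx": 0, "wy": 0, "wz": 0, "gripper": 0}, {"x": -6, "y": -23, "z": 0, "wx": 0, "wy": 0, "wz": 0, "gripper": 0}, {"x": -6, "y": -26, "z": 0, "wx": 0, "wy": 0, "wz": 0, "gripper": 0}]}}

```text
t: 9.28
ee_pos: [0.4834, 0.2352, 0.1289]
eef_rot: [1.0, 0.003, 0.001, -0.0]
force: [0.3, 0.0, -0.6]
grip_width: 0.0002
```

```bash
python3 -c "
from h import *
to([.4855,.233,.075])
p=imaging.camera('wrist');cv2.imwrite('pics/w5.png',p['frame'])
to([.4855,.233,.075])"
```

```text
t 9.28 pos [0.4834 0.2352 0.1289] F [ 0.35  0.04 -0.64] grip 0.0002 q [ 0.3   0.34 -0.23  1.   -0.    1.87]
cm [0.2  0.23 5.39] w [-0.    -0.002  0.007]
t 9.32 pos [0.484  0.2372 0.1288] F [-1.12  1.04 -0.66] grip -0.0003 q [ 0.3   0.34 -0.23  1.    0.    1.87]
cm [0.14 0.43 5.38] w [-0.001 -0.002  0.007]
```

View pics/w5.png

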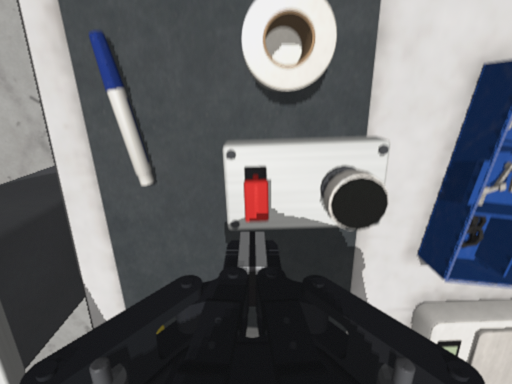

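The tag is at (257,203), just right of the finger axis, which matches the computed +2 mm. Descending.

Call:
{"name": "apply_moves", "arguments": {"plan": [{"x": 0.2, "y": 0.3, "z": 2, "wx": 0, "wy": 0, "wz": 0, "gripper": 0}, {"x": 0.2, "y": 0.3, "z": 4, "wx": 0, "wy": 0, "wz": 0, "gripper": 0}, {"x": 0.2, "y": 0.3, "z": 5.4, "wx": 0, "wy": 0, "wz": 0, "gripper": 0}, {"x": 0.2, "y": 0.3, "z": 5.4, "wx": 0, "wy": 0, "wz": 0, "gripper": 0}, {"x": 0.2, "y": 0.3, "z": 5.4, "wx": 0, "wy": 0, "wz": 0, "gripper": 0}]}}

```text
t: 9.95
ee_pos: [0.4865, 0.2343, 0.0754]
eef_rot: [1.0, 0.004, 0.001, -0.001]
force: [0.8, -0.5, -0.7]
grip_width: -0.0003
```

```bash
python3 -c "
from h import *
to([.4855,.233,.0455])"
```

```text
t 9.95 pos [0.4865 0.2343 0.0754] F [ 0.82 -0.51 -0.72] grip -0.0003 q [ 0.3   0.38 -0.32  0.87  0.    1.86]
cm [-0.11  0.13  2.99] w [-0.001 -0.003  0.007]
```

Call:
{"name": "apply_moves", "arguments": {"plan": [{"x": -0.1, "y": 0.1, "z": 1, "wx": 0, "wy": 0, "wz": 0, "gripper": 0}, {"x": -0.1, "y": 0.1, "z": 2, "wx": 0, "wy": 0, "wz": 0, "gripper": 0}, {"x": -0.1, "y": 0.1, "z": 2.7, "wx": 0, "wy": 0, "wz": 0, "gripper": 0}, {"x": -0.1, "y": 0.1, "z": 3, "wx": 0, "wy": 0, "wz": 0, "gripper": 0}, {"x": -0.1, "y": 0.1, "z": 3, "wx": 0, "wy": 0, "wz": 0, "gripper": 0}]}}

```text
t: 10.58
ee_pos: [0.4856, 0.2333, 0.0459]
eef_rot: [1.0, 0.004, 0.002, -0.001]
force: [-3.1, -1.7, 15.2]
grip_width: 0.0001
```

```bash
python3 -c "
from h import *
to([.4855,.233,.0455])"
```

```text
t 10.57 pos [0.4856 0.2333 0.0459] F [-3.11 -1.72 15.2 ] grip 0.0001 q [ 0.3   0.41 -0.37  0.79  0.    1.86]
cm [-0.01  0.03  0.04] w [-0.001 -0.003  0.007]
```

At 15 N and z ≈ 46 mm the tag is on its stop. I'll lift clear and look.

Call:
{"name": "apply_moves", "arguments": {"plan": [{"x": 0, "y": 0, "z": -2, "wx": 0, "wy": 0, "wz": 0, "gripper": 0}, {"x": 0, "y": 0, "z": -5, "wx": 0, "wy": 0, "wz": 0, "gripper": 0}, {"x": -2, "y": 2, "z": -10, "wx": 0, "wy": 0, "wz": 0, "gripper": 0}, {"x": -5, "y": 6, "z": -14, "wx": 0, "wy": 0, "wz": 0, "gripper": 0}, {"x": -8, "y": 10, "z": -18, "wx": 0, "wy": 0, "wz": 0, "gripper": 0}]}}

```text
t: 11.2
ee_pos: [0.4059, 0.1336, 0.2246]
eef_rot: [1.0, 0.004, 0.001, -0.001]
force: [0.5, -0.6, 0.7]
grip_width: -0.0002
```

```bash
python3 -c "
from h import *
p=imaging.camera('scene');a=cv2.resize(p['frame'][120:310,160:400],None,fx=3,fy=3);cv2.imwrite('pics/s6.png',a)
p=imaging.camera('top');cv2.imwrite('pics/t6.png',p['frame'])
to([.4,.13,.23])"
```

```text
t 11.3 pos [0.406  0.1325 0.2269] F [0.08 0.6  0.09] grip -0.0004 q [ 0.12  0.09 -0.28  1.19  0.    1.69]
cm [-0.6   0.24 -0.31] w [-0.001 -0.007  0.005]
```

View pics/s6.png

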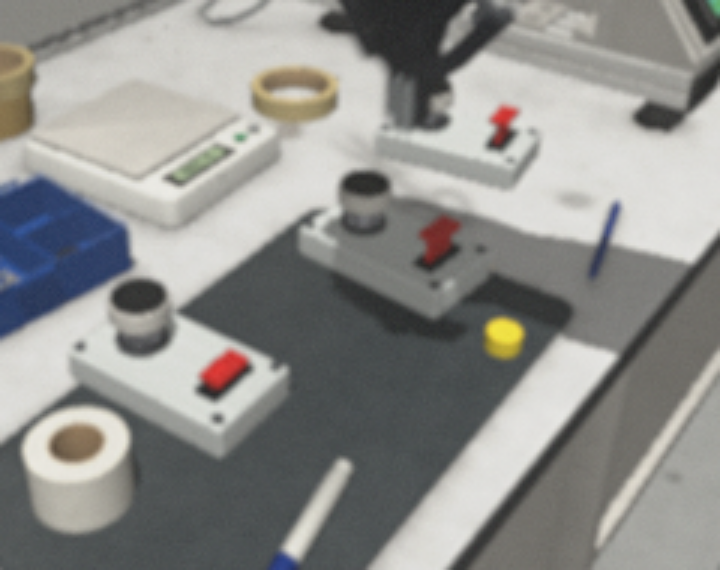

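View pics/t6.png

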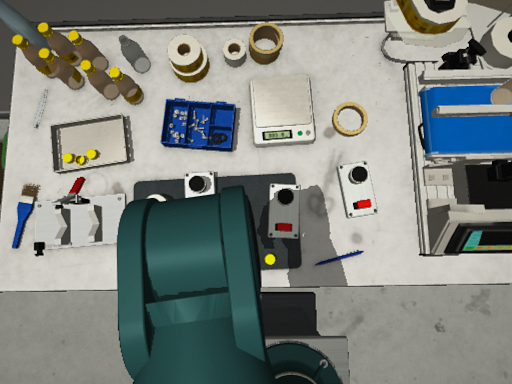

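The left tag (crop (222,372)) is down, the middle (438,240) and right (503,125) tags are up, and the bystanders haven't moved. The arm is clear of everything, so I'm handing in.

```bash
python3 -c "
from h import *
print(r.close_job())"
```

```text
the job is handed in; nothing more can be done
None
```

The left pad has the worn spring, and its red tag is now pushed fully down. I pressed the three pads from left to right, each about 1 cm, and read these forces:

| Pad | Force at about 1 cm |
|---|---|
| Left | about 1.5 N |
| Middle | about 6.5 N |
| Right | about 8.7 N |

**Tag:** I pushed it until it hit its stop, at 15 N with the fingertips about 46 mm above the table.

**Last checks:** The scene picture shows the left tag down, the middle and right tags up, and the left and middle pads sprung back. The gripper partly hides the right pad there, but the top view shows nothing out of place with it. The roll, cap and tape look unmoved; in the top view the arm mostly hides the roll, so the scene picture is the check for that one. The gripper was touching nothing when I handed in, at about 11.3 s of the 51 s allowed.

**Disagreements:** The middle pad read a little under its listed 7.5–9 N, and the left a little under its 2 N, within about 1 N of sensor noise. My first move call was refused for leaving out `wx` and `wy`, and nothing moved.

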